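Feed a lens tray past a spring gate

TASK

Press the long yellow treadle rail beside the chute down with one fingertip so that the red gate in the chute floor drops, and while you hold it down push the blue lens tray from behind with the other finger, along the chute over the lowered gate, until the tray is fully home against the end stop. Then let go, so that the gate springs up shut behind the tray. Only push and press: never lift or grasp the tray or what lies in it, do not let the tray run against the gate, and leave the other things on the bench where they are.

Things in the scene. Friction and masses are not known exactly. Their poses are not given: they have to be found in the camera images.
- chute: Aluminium feed chute, fixed on a dark steel base 320 x 165 mm. Origin on the worktop under the gate; x = feed direction (the tray travels to +x), y across, z up. Floor top at z = 50 mm, from x = -175 to 130. Side walls with inner faces at y = -38 and +38 mm, 5 mm thick, reach z = 66. The entry end (-x) is open, nothing crosses above. The treadle rail runs outside the wall at -y.
- stop_face (a point): Middle of the foot of the end stop's inner face, on the chute floor: x = 122 mm in the chute frame, z = 50; the stop's top is at z = 74 mm. Fully home the tray's nose touches it: tray origin at x = 70 mm, rear wall at x = 18 mm in the chute frame.
- gate (a joint): Angle of the sprung treadle gate (rail and red plate are one rigid part), hinged under the chute about a rod along the chute's x at y = 58, z = 18 mm. 0 = shut: the plate blocks the tray. 0.26 rad = fully open, at a hard stop; above 0.21 rad the tray passes clear. Pressing the rail down opens it, with 3 to 7 N; a spring shuts it when let go.
- pedal_pad (a point): Middle of the top of the yellow treadle rail with black rubber pad, 222 x 36 mm; it runs along the chute, x = -188 to +34 mm in the chute frame. Fully pressed its top is level at z = 58 mm (8 mm above the chute floor) and spans y = -57 to -93 mm. Shut it is 33 mm higher, middle line at about y = -60 mm, sloping 0.26 rad, outer edge higher. A fingertip can slide along it while pressing.
- gate_top (a point): Middle of the top edge of the red gate plate, which is 5 mm thick and spans about y = -35 to +5 mm at x = 0 in the chute frame. Shut it stands 9 to 19 mm above the chute floor, open 5 mm below it.
- tray: Blue lens tray, 104 mm long (x) x 72 wide x 24 high, walls 3 mm, about 0.2 kg, loose in the entry part of the chute, nose 15 to 35 mm before the gate. Origin at the centre of its underside, x axis in the feed direction. Push its rear wall (x = -52 mm) with a finger standing in the chute, tip 3 to 15 mm above the chute floor.
- lens: Clear demo lens 56 x 61 x 5 mm, lying loose in the front compartment of the tray; origin under its centre.
- packet: Yellow screw packet 30 x 54 x 12 mm, lying loose in the rear compartment of the tray; origin under its centre.
- loupe: Bystander: black loupe, 38 mm across, 30 mm high; origin under its centre.
- jar: Bystander: small clear parts jar with a black lid, 37 mm across, 50 mm high; origin under its centre.
- frame: Bystander: dark spectacle frame 138 x 139 x 44 mm; origin under its centre.
- pliers: Bystander: small steel pliers 118 x 49 x 10 mm; origin under their centre.
Not all that is in view belongs to the job. Of the things that look like the tray, the largest one is meant.

How it is judged:
By the outcome, as a careful person would: the job done as asked, in the order asked, and still so for the second after the job is handed in, with the robot touching nothing.
It also fails if it takes over 51 s, if anything falls off the work surface, if the arm or the gripper's body presses on something with over 40 N, if the wrist force passes 120 N, or if a joint passes its speed limit or range.

ROBOT

A 6-joint arm with a two-finger parallel gripper is mounted at the origin on a cart in front of the work surface, level with it; the furniture and walls round the work are solid. World frame = base frame: x ahead of the robot, y to its left, z up, the work surface at z = 0. Lengths are in m, angles in rad, forces in N, time in s.
With the tool pointing down it reaches from about 0.3 to 0.775 m from the base axis. Payload 14.6 kg.
Tool frame: the origin (TCP) lies at the very end of the fingers, on their centre line; the grasp point (between the pads) lies 19 mm behind it; y points along the fingers, z is the direction in which the jaws open and shut, and the axes are right-handed (so a half turn about y gives the same grasp; the last joint's range is limited). The gripper opens to 85 mm and grips with 20 to 120 N. Pads are 22 mm wide; open, the fingers measure 114 mm over their backs; the gripper's body (76 mm by 85 mm) begins 54 mm behind the grasp point. The pads swing forward as they close: fully open they stand 13 mm farther back than shut.
Start: joints at [1.067, 0.3, 1.521, -0, 1.321, -0.067], TCP at [0.233, 0.498, 0.231] pointing down, gripper open.
Joint ranges: [-3.03, 3.03], [-0.79, 2.21], [0.23, 2.52], [-1.04, 4.18], [0, 3.07], [-2.55, 2.55]. Speed limits (rad/s): [2.22, 2.22, 2.57, 3.14, 3.14, 3.14].

INTERFACE

Orientations are given as a rotation vector (axis times angle).
In Python, from cell import arm, vision gives the robot as it stands.
- The arm moves only by the tool move_arm, never from a script. Its argument "moves" is a list of rows, each a list of 5 numbers: the gripper command: -1 is fully open, 1 is shut, values between are in proportion, then the shift along the tool's x, y, z in cm, then the turn about the tool's y in rad. In form: [[gripper, tx, ty, tz, turn], ...]. A call has 1 to 8 rows; each row is the pose to reach, as a shift and turn from the pose measured when the call began, along the tool's axes at that moment; what a row does not reach only later rows make up. A row lasts 1/12 s, in which the tool goes at most 41.7 mm and 7.16 degrees, less where a joint would pass 70% of its speed; a pose out of reach is approached as far as the arm can. A call with a gripper value outside its range is refused whole. The fingers move at their own pace and stop on an object; "grip_force" is the grip in N (left out, the last holds). Time passes only in rows, so rows that repeat a pose let the fingers close. It gives the time, the measured TCP pose, the force and the opening at its end, in the units of the state.
- arm.read_state(): the state, without advancing time (a new reading comes with each control period).
- vision.read_camera(name): name is "scene" or "top" or "wrist"; returns a dict with "color" (420x560x3 uint8, blue, green, red), "range_z" (420x560 float32, m along the optical axis (not along the pixel's ray), 0 where there is no reading), "vfov" (degrees; the focal length in pixels is half the picture's height over the tangent of half this angle, whatever the lens; pixels are square), "cx", "cy" (the principal point, pixels), "R" (3x3) and "t" (3): a world point X has camera coordinates R X + t. Camera axes: x right, y down, z forward; pixel columns grow to the right and rows downward; lengths in m; the calibration is good to about 2 mm. A picture is of the moment at which its call begins.
- arm.hand_in(): hands the job in, once; it reports no verdict.
The state is a dict: "time_s": time; "joint_positions": joint angles; "qvel": joint speeds; "effort": joint torques, N m; "ee_pos": TCP position; "eef_rot": TCP orientation; "contact_force": force on the tool from outside, world axes, zero at the start; "wrist_torque": the same for the moment, N m; "opening": finger opening in m.
Only numpy, scipy, OpenCV 4.12 (cv2) and the standard library are available. Lean on these libraries where they do the work, as an engineer would, in place of code of your own. Each camera call takes 0.05 s, during which the arm holds its last target.

## Working session

There is one attempt and no reset: what is moved stays moved. The work goes in short steps, Python scripts to look and compute and a tool call to move; the robot and the scene stay as the last step left them, time stands still between calls to the robot, and variables do not carry over. Pictures are saved under pics/ and viewed, and the job is handed in when it is done.

Besides the shell and the picture viewer there is one more tool, called after ">>>" in YAML: its name, and indented under it one key for each argument. move_arm: Moves the arm, as the interface text tells. Its arguments: {"type":"object","properties":{"moves":{"type":"array","items":{"type":"array","items":{"type":"number"}}},"grip_force":{"type":"number"}},"required":["moves"]}

```bash
mkdir -p pics; ls; python3 - <<'E'
from cell import arm, vision
import cv2
print(arm.read_state())
for n in ["scene","top","wrist"]:
    c=vision.read_camera(n); cv2.imwrite(f"pics/{n}0.png",c["color"]); print(n,c["vfov"],c["cx"],c["cy"],c["R"].round(3).tolist(),c["t"])
E
```

```text
pics
{'time_s': 0.0, 'joint_positions': array([ 1.06742895e+00,  3.00468951e-01,  1.52159142e+00,  2.21622489e-06,
        1.32069496e+00, -6.65866071e-02]), 'qvel': array([ 9.41737601e-05, -3.54859015e-04, -2.03337014e-03, -1.28192859e-03,
        1.27791451e-03,  2.89340479e-03]), 'effort': array([ 1.29183682e-03, -5.43490291e+01, -3.61801922e+01, -3.87059549e-05,
        4.01265628e-03,  5.14092244e-05]), 'ee_pos': array([0.23254492, 0.4981598 , 0.23071812]), 'eef_rot': array([-1.54463594,  0.34286577, -0.34234563]), 'contact_force': array([ 0.05065613, -0.13631898,  0.02421549]), 'wrist_torque': array([0.02053743, 0.03037007, 0.00061778]), 'opening': 0.08556841497046778}
scene 43.28161877150131 270.41228319861835 206.27466076755042 [[0.709, -0.706, -0.009], [-0.51, -0.504, -0.697], [0.487, 0.498, -0.717]] [-0.49352407  0.23755683  1.38615429]
top 42.24505456332168 271.0925770158543 211.32852228022108 [[0.022, -1.0, -0.005], [-0.997, -0.021, -0.069], [0.069, 0.007, -0.998]] [-0.17238579  0.54830043  1.35020072]
wrist 61.379196398717525 285.49430793595775 209.09287207490868 [[0.423, 0.906, -0.0], [0.862, -0.403, 0.307], [0.278, -0.13, -0.952]] [-0.55060675 -0.04013524  0.38010739]
```

View pics/scene0.png

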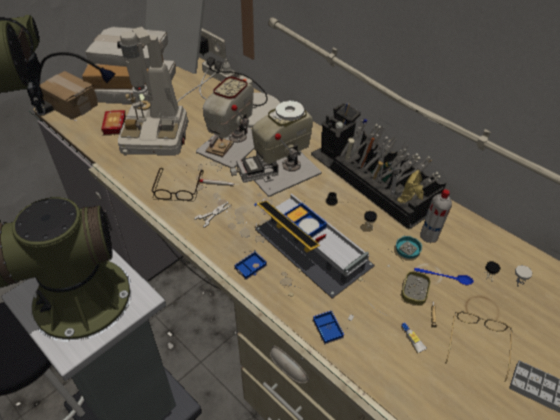

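View pics/top0.png

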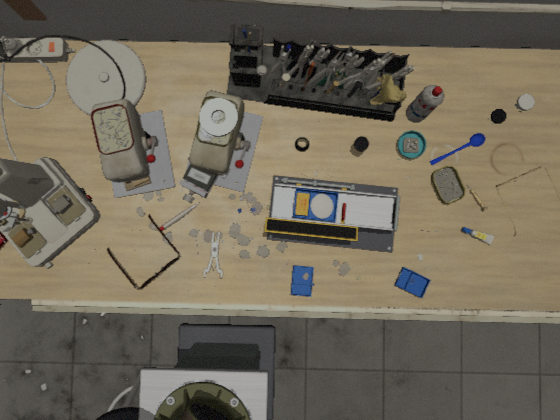

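View pics/wrist0.png

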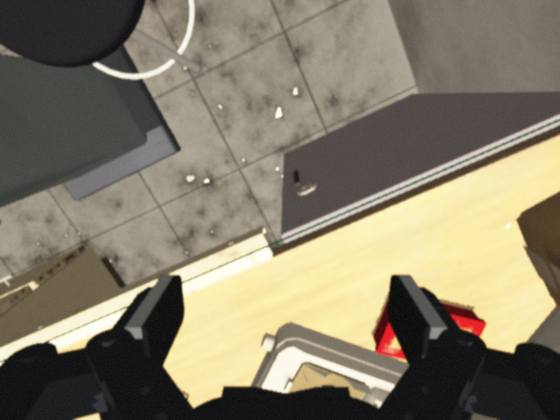

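```bash
cat > h.py <<'E'
import numpy as np, cv2
from cell import arm, vision
def foc(c): return 210/np.tan(np.radians(c["vfov"])/2)
def plane(c,uv,z):
    uv=np.atleast_2d(uv).astype(float); f=foc(c)
    d=np.c_[(uv[:,0]-c["cx"])/f,(uv[:,1]-c["cy"])/f,np.ones(len(uv))]@c["R"]
    o=-c["R"].T@c["t"]; return o+d*((z-o[2])/d[:,2])[:,None]
def proj(c,X):
    p=np.atleast_2d(X)@c["R"].T+c["t"]; f=foc(c); return np.c_[p[:,0]/p[:,2]*f+c["cx"],p[:,1]/p[:,2]*f+c["cy"]]
def cloud(c):
    v,u=np.mgrid[:420,:560]; z=c["range_z"]; f=foc(c)
    P=np.stack([(u-c["cx"])/f*z,(v-c["cy"])/f*z,z],-1); W=(P-c["t"])@c["R"]; W[z==0]=np.nan; return W
E
python3 - <<'E'
from h import *
for n,(x0,y0,x1,y1) in {"top":(255,165,415,315),"scene":(220,170,390,350)}.items():
    c=vision.read_camera(n); np.save(n+".npy",c,allow_pickle=True)
    cv2.imwrite(f"pics/{n}_crop.png",cv2.resize(c["color"][y0:y1,x0:x1],None,fx=4.6 if n=="top" else 3.3,fy=4.6 if n=="top" else 3.3,interpolation=2))
    hsv=cv2.cvtColor(c["color"],cv2.COLOR_BGR2HSV); W=cloud(c)
    for name,lo,hi in [("yellow",(20,120,120),(35,255,255)),("blue",(105,130,60),(125,255,255)),("red",(0,150,80),(8,255,255))]:
        m=cv2.inRange(hsv,lo,hi); k,l,s,ce=cv2.connectedComponentsWithStats(m)
        for i in range(1,k):
            if s[i,4]>12: print(n,name,s[i],ce[i].round(1),np.nanmedian(W[l==i],0).round(3))
E
```

```text
top yellow [296 193  13  22 210] [301.6 203.8] [ 0.566 -0.233  0.065]
top yellow [264 218  94  23 286] [312.1 229.8] [ 0.5   -0.259  0.092]
top yellow [475 232  11   7  41] [480.5 235.4] [ 0.503 -0.687  0.017]
top blue [430 133  55  32 273] [463.7 145.9] [ 0.738 -0.669  0.005]
top blue [293 188  45  34 403] [318.1 204.9] [ 0.564 -0.269  0.057]
top blue [462 227   9   6  29] [466.  229.7] [ 0.516 -0.65   0.015]
top blue [291 266  22  30 511] [301.2 280.8] [ 0.378 -0.239  0.003]
top blue [395 268  35  29 560] [411.8 282. ] [ 0.382 -0.518  0.004]
top red [435  87   7   6  25] [438.1  89.5] [ 0.824 -0.531  0.18 ]
top red [147 155   8   7  36] [150.2 157.8] [0.646 0.1   0.231]
top red [236 160   7   7  32] [239.2 162.9] [ 0.64  -0.091  0.231]
top red [343 203   2  15  26] [343.5 210. ] [ 0.556 -0.337  0.063]
scene yellow [409 173   7  10  25] [411.7 177.3] [ 0.821 -0.428  0.163]
scene yellow [257 202  62  48 140] [286.8 227.7] [ 0.492 -0.27   0.093]
scene yellow [299 208   7   7  23] [302.4 210.5] [ 0.589 -0.239  0.065]
scene yellow [409 332  11  10  50] [414.2 336.7] [ 0.503 -0.686  0.017]
scene blue [301 206  14  13  47] [308.1 214.2] [ 0.595 -0.256  0.059]
scene blue [319 219   7  10  27] [321.7 223.9] [ 0.592 -0.313  0.07 ]
scene blue [236 255  30  22 325] [249.8 264.8] [ 0.378 -0.236  0.003]
scene blue [415 268  20   6  39] [423.7 270.7] [ 0.696 -0.586  0.006]
scene blue [446 275  27  10 122] [462.4 279.1] [ 0.748 -0.677  0.002]
scene blue [314 312  29  30 515] [327.8 326.8] [ 0.384 -0.516  0.003]
scene blue [402 324   6   6  23] [404.7 326.3] [ 0.513 -0.652  0.012]
scene red [232 105   5   4  15] [234.1 106.5] [0.643 0.096 0.229]
scene red [102 111  21  18  86] [108.4 121.8] [0.453 0.565 0.027]
scene red [112 110  13   5  22] [119.3 111.5] [0.517 0.588 0.028]
scene red [275 134   6   4  16] [277.4 135.2] [ 0.636 -0.092  0.228]
scene red [443 189   6   6  23] [445.6 191.5] [ 0.822 -0.53   0.178]
```

View pics/top_crop.png

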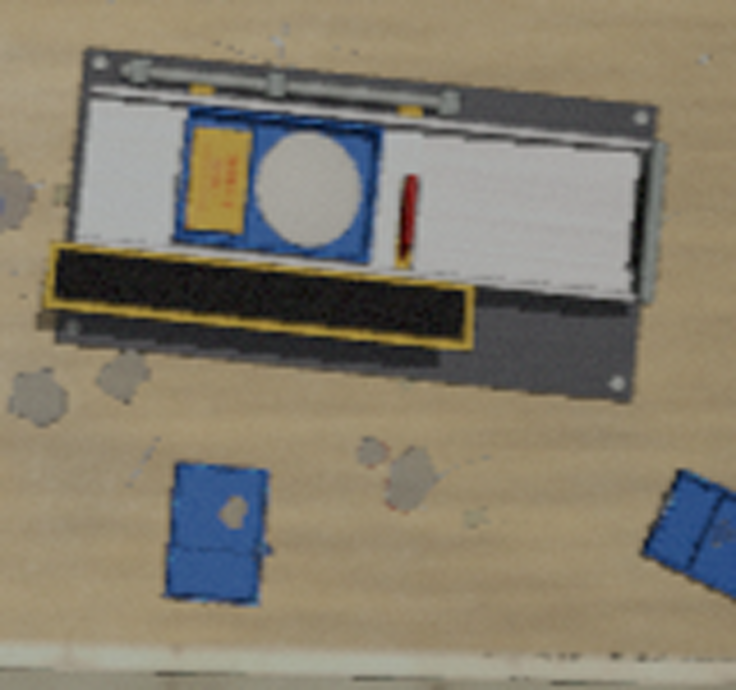

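View pics/scene_crop.png

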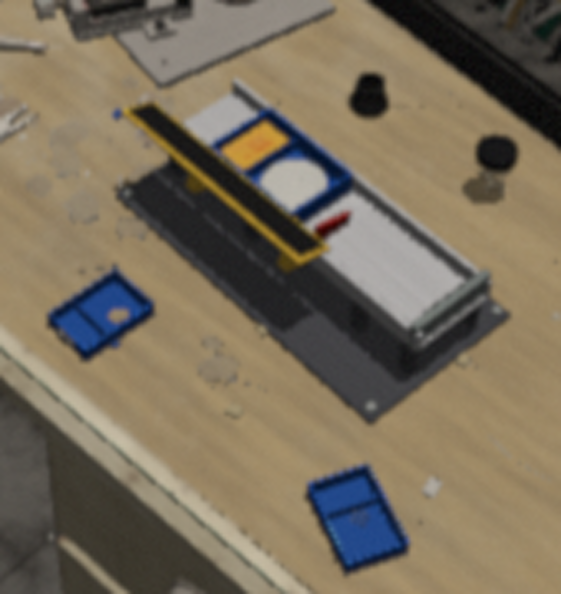

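```bash
python3 - <<'E'
from h import *
c=np.load("top.npy",allow_pickle=True).item()
hsv=cv2.cvtColor(c["color"],cv2.COLOR_BGR2HSV);W=cloud(c)
# rail rubber+yellow via height; base dark rect
# rail: points with z 0.078..0.1 in region
reg=np.zeros((420,560),bool);reg[212:246,260:362]=1
m=reg&(W[...,2]>0.075)&(W[...,2]<0.11)
v,u=np.nonzero(m);r=cv2.minAreaRect(np.c_[u,v].astype(np.float32));b=cv2.boxPoints(r);print("rail",r,plane(c,b,.091).round(4).tolist())
# wall tops near z .066: base rect by low height
reg[:]=0;reg[172:255,262:402]=1
V=c["color"]
m=reg&(hsv[...,1]<60)&(hsv[...,2]<110)|(reg&(W[...,2]>0.03))
m=m.astype(np.uint8);m=cv2.morphologyEx(m,cv2.MORPH_OPEN,np.ones((3,3)));k,l,s,_=cv2.connectedComponentsWithStats(m);i=1+s[1:,4].argmax()
v,u=np.nonzero(l==i);r=cv2.minAreaRect(np.c_[u,v].astype(np.float32));b=cv2.boxPoints(r);P=plane(c,b,.008);print("base",r,P.round(4).tolist(),np.linalg.norm(np.diff(P,axis=0),axis=1))
# blue tray
m=cv2.inRange(hsv,(100,100,40),(128,255,255));m[:185]=0;m[226:]=0;m[:,:285]=0;m[:,345:]=0
v,u=np.nonzero(m);r=cv2.minAreaRect(np.c_[u,v].astype(np.float32));b=cv2.boxPoints(r);P=plane(c,b,.072);print("tray",r,P.round(4).tolist(),np.linalg.norm(np.diff(P,axis=0),axis=1))
E
```

```text
rail ((311.875732421875, 223.46157836914062), (93.1523666381836, 25.736783981323242), 5.856013774871826) [[0.4984, -0.1457, 0.091], [0.5596, -0.1506, 0.091], [0.5416, -0.3717, 0.091], [0.4806, -0.3661, 0.091]]
base ((332.3614196777344, 213.38613891601562), (131.94192504882812, 64.57791137695312), 5.710592269897461) [[0.4822, -0.1428, 0.008], [0.6462, -0.1554, 0.008], [0.6196, -0.4898, 0.008], [0.4564, -0.4745, 0.008]] [0.16443941 0.3354343  0.16396692]
tray ((314.96954345703125, 204.27439880371094), (42.6265754699707, 29.92694664001465), 6.340190887451172) [[0.536, -0.212, 0.072], [0.6085, -0.2186, 0.072], [0.5992, -0.3215, 0.072], [0.5269, -0.3145, 0.072]] [0.07275649 0.1032782  0.0726835 ]
```

```bash
python3 - <<'E'
from h import *
from scipy.optimize import least_squares
c=np.load("top.npy",allow_pickle=True).item()
px=lambda a:np.array(a)/4.6+[255,165]-0.4
# crop px, chute coords(mm)
L=[((52,243),(-188,-42.6,86.3)),((475,287),(34,-42.6,86.3)),((471,349),(34,-77.4,95.7)),((44,309),(-188,-77.4,95.7)),
   ((409,217),(0,-15,64)),((640,150),(122,38,74)),((633,298),(122,-38,74))]
W=[plane(c,px(a),b[2]/1000)[0][:2] for a,b in L]
f=lambda p:np.concatenate([w-(p[:2]+np.array([-np.sin(p[2])*b[0]+np.cos(p[2])*b[1],-np.cos(p[2])*b[0]-np.sin(p[2])*b[1]])/1000) for w,(a,b) in zip(W,L)])
r=least_squares(f,[.57,-.34,.08]);print(r.x,np.degrees(r.x[2]));print((r.fun.reshape(-1,2)*1000).round(1))
p=r.x;R=np.array([[-np.sin(p[2]),np.cos(p[2])],[-np.cos(p[2]),-np.sin(p[2])]])
T=plane(c,[px((189,106)),px((383,128)),px((370,264)),px((172,242))],.074)[:,:2]
print("tray chute",((T-p[:2])@R*1000).round(1))
for q in [(90,95),(640,148),(75,243)]:print(q,((plane(c,px(q),.066)[0][:2]-p[:2])@R*1000).round(1))
E
```

```text
[ 0.56088343 -0.33698949  0.07620107] 4.365999728407274
[[-0.4 -2.6]
 [-1.6 -1.1]
 [ 0.7 -0.6]
 [-0.4 -2. ]
 [ 5.5 -1.1]
 [-0.9  5. ]
 [-3.   2.4]]
tray chute [[-121.    36.8]
 [ -18.3   35.2]
 [ -18.7  -36.8]
 [-123.   -35.4]]
(90, 95) [-173.5   38.5]
(640, 148) [118.6  38.7]
(75, 243) [-173.7  -40.5]
```

```bash
cat >> h.py <<'E'
from scipy.spatial.transform import Rotation as Ro
TH=0.078; O=np.array([.5609,-.337])
RC=np.array([[-np.sin(TH),np.cos(TH)],[-np.cos(TH),-np.sin(TH)]])  # chute->world
def c2w(x,y,z): return np.r_[O+RC@np.array([x,y])/1000,z/1000]
def w2c(p): return np.r_[(np.array(p[:2])-O)@RC*1000,p[2]*1000]
def info():
    s=arm.read_state();R=Ro.from_rotvec(s["eef_rot"]).as_matrix()
    return s,R
def shift(tgt):  # tgt world -> tool cm and turn to align tool z with +-chute y
    s,R=info(); d=R.T@(np.array(tgt)-s["ee_pos"])*100
    yd=np.r_[RC[:,1],0]; a=R.T@yd; t=np.arctan2(a[0],a[2]); t=(t+np.pi/2)%np.pi-np.pi/2
    print("t",s["time_s"],"tcp",s["ee_pos"].round(4),"chute",w2c(s["ee_pos"]).round(1),"F",s["contact_force"].round(1),"op",round(s["opening"],4))
    print("tool cm",d.round(2),"turn",round(t,3),"axes",R.round(2).tolist(),"j6",s["joint_positions"][5].round(2))
E
python3 - <<'E'
from h import *
shift(c2w(-150,-31,150))
H={}
for n in["top","scene"]:
    W=cloud(np.load(n+".npy",allow_pickle=True).item()).reshape(-1,3);W=W[~np.isnan(W[:,0])]
    W=W[(W[:,2]>.1)&(W[:,0]>.15)&(W[:,0]<.7)&(W[:,1]<.75)&(W[:,1]>-.5)]
    for x,y,z in W:
        k=(int(x//.05),int(y//.05));H[k]=max(H.get(k,0),z)
for x in range(3,14): print(x*5,[ (round(H[(x,y)]*100) if (x,y) in H else 0) for y in range(-8,15)])
E
```

```text
t 0.25 tcp [0.2326 0.4983 0.231 ] chute [-807.1 -392.4  231. ] F [0.4 0.6 0.4] op 0.0859
tool cm [ 56.91   8.13 -48.84] turn 1.212 axes [[0.91, -0.0, 0.42], [-0.42, -0.0, 0.91], [-0.0, -1.0, -0.0]] j6 -0.07
15 [0, 0, 0, 0, 0, 0, 0, 0, 0, 0, 0, 0, 60, 60, 59, 57, 56, 26, 0, 0, 0, 0, 0]
20 [0, 0, 0, 0, 0, 0, 0, 0, 0, 0, 0, 0, 0, 0, 56, 56, 56, 51, 51, 0, 0, 0, 0]
25 [0, 0, 0, 0, 0, 0, 0, 0, 0, 0, 0, 0, 0, 0, 0, 0, 53, 52, 51, 0, 0, 0, 0]
30 [0, 0, 0, 0, 0, 0, 0, 0, 0, 0, 0, 0, 0, 0, 0, 0, 0, 0, 0, 0, 0, 0, 0]
35 [0, 0, 0, 0, 0, 0, 0, 0, 0, 0, 0, 0, 0, 0, 0, 0, 0, 0, 0, 0, 0, 28, 27]
40 [0, 0, 0, 0, 0, 0, 0, 0, 0, 0, 0, 0, 0, 0, 0, 0, 10, 0, 0, 28, 29, 28, 10]
45 [0, 10, 10, 10, 10, 0, 0, 0, 0, 0, 0, 0, 0, 0, 0, 10, 34, 35, 25, 26, 0, 0, 12]
50 [0, 0, 0, 0, 0, 0, 0, 0, 0, 0, 0, 0, 0, 0, 10, 37, 38, 38, 22, 0, 0, 0, 12]
55 [0, 0, 0, 0, 0, 0, 0, 0, 0, 0, 0, 19, 0, 10, 11, 37, 38, 37, 0, 0, 12, 12, 17]
60 [0, 0, 0, 0, 0, 23, 24, 21, 21, 24, 23, 23, 22, 0, 10, 28, 35, 0, 0, 0, 12, 17, 17]
65 [0, 0, 0, 0, 0, 16, 25, 25, 24, 23, 23, 23, 24, 0, 0, 0, 0, 0, 0, 15, 17, 17, 0]
```

```bash
python3 - <<'E'
from h import *
H={}
for n in["top","scene"]:
    W=cloud(np.load(n+".npy",allow_pickle=True).item()).reshape(-1,3);W=W[~np.isnan(W[:,0])]
    W=W[(W[:,2]>.02)&(W[:,0]>.5)&(W[:,0]<.72)&(W[:,1]<.12)&(W[:,1]>-.22)]
    for x,y,z in W:
        k=(int(x//.02),int(y//.02));H[k]=max(H.get(k,0),z)
print(c2w(-150,-31,60))
for x in range(25,36): print(x*2,[ (round(H[(x,y)]*100) if (x,y) in H else 0) for y in range(-11,6)])
E
```

```text
[ 0.54168239 -0.18504052  0.06      ]
50 [10, 10, 10, 10, 0, 0, 0, 0, 0, 0, 0, 0, 0, 0, 0, 0, 3]
52 [9, 9, 10, 9, 0, 0, 0, 0, 0, 0, 0, 0, 0, 0, 0, 2, 0]
54 [8, 6, 6, 0, 0, 0, 0, 0, 0, 0, 0, 0, 0, 0, 0, 0, 0]
56 [8, 6, 6, 4, 0, 0, 0, 0, 0, 0, 0, 5, 5, 6, 3, 0, 0]
58 [8, 6, 6, 0, 0, 0, 0, 0, 0, 0, 6, 6, 6, 6, 0, 0, 0]
60 [7, 7, 7, 0, 0, 0, 2, 2, 17, 2, 6, 6, 6, 6, 7, 2, 2]
62 [3, 3, 0, 0, 0, 23, 23, 20, 21, 21, 21, 20, 6, 6, 6, 23, 23]
64 [0, 0, 0, 0, 0, 2, 24, 22, 22, 22, 22, 21, 20, 6, 0, 24, 23]
66 [0, 0, 0, 0, 0, 16, 20, 23, 24, 23, 22, 22, 7, 6, 0, 0, 20]
68 [0, 0, 0, 0, 0, 15, 16, 25, 25, 25, 24, 24, 4, 2, 0, 14, 17]
70 [0, 0, 0, 0, 0, 15, 25, 25, 25, 25, 25, 23, 0, 0, 0, 0, 15]
```

>>> move_arm:
  moves:
    - [-0.41,4,-1,-5,0.1]
    - [-0.41,8,-2,-10,0.2]
    - [-0.41,12,-2,-15,0.3]
    - [-0.41,16,-2,-19.5,0.4]
    - [-0.41,16,-2,-19.5,0.5]
    - [-0.41,16,-2,-19.5,0.5]

```text
time_s: 0.75
ee_pos: [0.294, 0.2554, 0.251]
eef_rot: [-1.443, 0.735, -0.736]
contact_force: [0.5, 0.4, 0.6]
opening: 0.0599
```

```bash
python3 - <<'E'
from h import *
shift([.42,-.1,.22]); shift(c2w(-150,-31,160))
E
```

```text
t 0.75 tcp [0.294  0.2554 0.251 ] chute [-569.8 -312.2  251. ] F [0.5 0.4 0.6] op 0.0599
tool cm [ 36.16   3.12 -10.69] turn 0.706 axes [[0.59, 0.0, 0.81], [-0.81, -0.0, 0.59], [0.0, -1.0, -0.0]] j6 -0.01
t 0.75 tcp [0.294  0.2554 0.251 ] chute [-569.8 -312.2  251. ] F [0.5 0.4 0.6] op 0.0599
tool cm [50.19  9.12 -5.83] turn 0.706 axes [[0.59, 0.0, 0.81], [-0.81, -0.0, 0.59], [0.0, -1.0, -0.0]] j6 -0.01
```

>>> move_arm:
  moves:
    - [-0.41,4,0,-1.5,0.1]
    - [-0.41,8,0.5,-3,0.2]
    - [-0.41,12,1,-4.5,0.3]
    - [-0.41,16,1.5,-6,0.4]
    - [-0.41,20,2,-7.5,0.5]
    - [-0.41,24,2.5,-9,0.6]
    - [-0.41,28,3,-10,0.7]
    - [-0.41,32,3,-10.7,0.7]

```text
time_s: 1.42
ee_pos: [0.3916, -0.0613, 0.2209]
eef_rot: [-1.171, 1.267, -1.267]
contact_force: [0.9, 2.2, 0.2]
opening: 0.0602
```

```bash
python3 - <<'E'
from h import *
shift(c2w(-150,-31,140))
E
```

```text
t 1.4167 tcp [ 0.3916 -0.0613  0.2209] chute [-261.7 -190.3  220.9] F [0.9 2.2 0.2] op 0.0602
tool cm [11.15  8.1  15.94] turn -0.001 axes [[-0.08, 0.0, 1.0], [-1.0, -0.0, -0.08], [0.0, -1.0, 0.0]] j6 -0.17
```

>>> move_arm:
  moves:
    - [-0.41,2,1,3,0]
    - [-0.41,4,2,6,0]
    - [-0.41,6,3.5,9,0]
    - [-0.41,8,5,12,0]
    - [-0.41,10,6.5,14.5,0]
    - [-0.41,11.2,8.1,15.9,0]
    - [-0.41,11.2,8.1,15.9,0]
    - [-0.41,11.2,8.1,15.9,0]

```text
time_s: 2.08
ee_pos: [0.5409, -0.1857, 0.1387]
eef_rot: [-1.172, 1.27, -1.266]
contact_force: [-0.9, 0.0, 0.6]
opening: 0.0604
```

```bash
python3 - <<'E'
from h import *
shift(c2w(-150,-31,140))
for n in ["scene","top","wrist"]:
    c=vision.read_camera(n)
    I=c["color"]
    if n=="top": I=cv2.resize(I[165:265,240:415],None,fx=4,fy=4,interpolation=2)
    if n=="scene": I=cv2.resize(I[130:330,200:390],None,fx=3,fy=3,interpolation=2)
    cv2.imwrite(f"pics/{n}1.png",I); np.save(n+"1.npy",c,allow_pickle=True)
E
```

```text
t 2.0833 tcp [ 0.5409 -0.1857  0.1387] chute [-149.3  -31.7  138.7] F [-0.9  0.   0.6] op 0.0604
tool cm [-0.07 -0.13  0.07] turn -0.002 axes [[-0.08, -0.0, 1.0], [-1.0, 0.0, -0.08], [-0.0, -1.0, -0.0]] j6 -0.31
```

View pics/scene1.png

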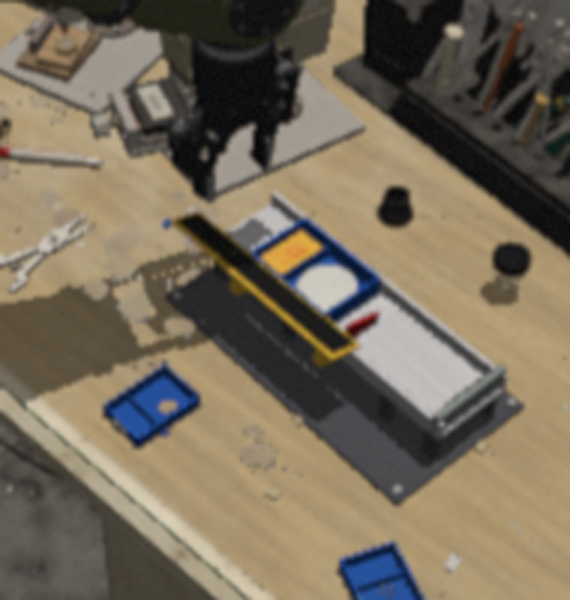

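View pics/wrist1.png

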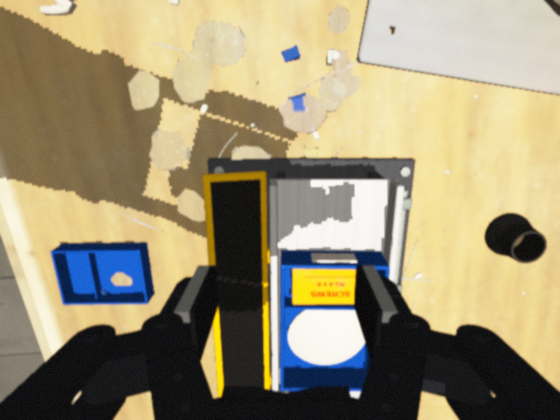

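```bash
python3 - <<'E'
from h import *
c=np.load("wrist1.npy",allow_pickle=True).item()
for nm,q,z in [("railouter-back",(206,175),.0957),("railinner-back",(265,173),.0863),("railinner",(270,390),.0863),("wallL in far",(276,180),.066),("wallL near",(281,375),.066),("wallR far",(387,180),.066),("trayrearL",(281,253),.074),("trayrearR",(389,252),.074),("base bl",(209,159),.006),("base br",(413,159),.006)]:
    P=plane(c,q,z)[0];print(nm,w2c(P).round(1))
cv2.imwrite("pics/wc.png",cv2.resize(c["color"][150:390,190:420],None,fx=2.5,fy=2.5,interpolation=2))
E
```

```text
railouter-back [-188.   -74.1   95.7]
railinner-back [-187.1  -42.7   86.3]
railinner [-32.3 -42.   86.3]
wallL in far [-178.3  -37.    66. ]
wallL near [-26.5 -34.6  66. ]
wallR far [-178.2   32.9   66. ]
trayrearL [-131.7  -34.    74. ]
trayrearR [-132.3   36.    74. ]
base bl [-181.3  -91.2    6. ]
base br [-181.1   69.7    6. ]
```

View pics/wc.png

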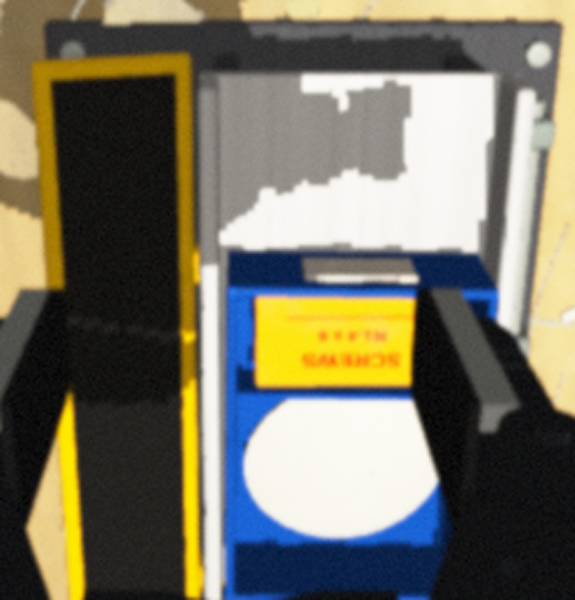

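```bash
python3 - <<'E'
from h import *
c=np.load("wrist1.npy",allow_pickle=True).item()
print(w2c(-c["R"].T@c["t"]))
for q,z in [((290,251),.05),((290,265),.074),((380,265),.074)]: print(w2c(plane(c,q,z)[0]).round(1))
print(w2c(plane(c,(270,390),.0863)[0]))
# fingertip pixel
for q in [(200,267),(368,267),(217,267)]: print(q)
for y in (-30,30): print(proj(c,c2w(-149.3,-31.7+y,138.7)))
E
```

```text
[-228.99134941  -31.28540352  283.74688798]
[-122.2  -27.8   50. ]
[-123.1  -28.1   74. ]
[-123.    30.9   74. ]
[-32.34405796 -42.0349399   86.3       ]
(200, 267)
(368, 267)
(217, 267)
[[218.92719817 277.83093949]]
[[349.59673826 277.62620057]]
```

>>> move_arm:
  moves:
    - [-0.41,0,1.5,0,0]
    - [-0.41,0,3,0,0]
    - [-0.41,0,4,0,0]
    - [-0.41,0,4.5,0,0]
    - [-0.41,0,4.8,0,0]
    - [-0.41,0,5.1,0,0]
    - [-0.41,0,5.4,0,0]
    - [-0.41,0,5.4,0,0]

```text
time_s: 2.9
ee_pos: [0.5413, -0.1851, 0.0871]
eef_rot: [-1.171, 1.265, -1.268]
contact_force: [0.1, -0.4, 2.2]
opening: 0.0599
```

```bash
python3 - <<'E'
from h import *
shift(c2w(-150,-31,58))
E
```

```text
t 2.9 tcp [ 0.5413 -0.1851  0.0871] chute [-149.9  -31.4   87.1] F [ 0.1 -0.4  2.2] op 0.0599
tool cm [-0.01  2.91  0.04] turn -0.001 axes [[-0.08, 0.0, 1.0], [-1.0, -0.0, -0.08], [0.0, -1.0, 0.0]] j6 -0.31
```

>>> move_arm:
  moves:
    - [-0.41,0,0.5,0,0]
    - [-0.41,0,1.0,0,0]
    - [-0.41,0,1.5,0,0]
    - [-0.41,0,2.0,0,0]
    - [-0.41,0,2.3,0,0]
    - [-0.41,0,2.6,0,0]
    - [-0.41,0,2.8,0,0]
    - [-0.41,0,2.8,0,0]

```text
time_s: 3.57
ee_pos: [0.5409, -0.1851, 0.0585]
eef_rot: [-1.171, 1.266, -1.267]
contact_force: [-2.4, -0.2, 5.2]
opening: 0.0602
```

```bash
python3 - <<'E'
from h import *
shift(c2w(-150,-31,55))
for n in ["scene","wrist"]:
    c=vision.read_camera(n)
    I=c["color"]
    if n=="scene": I=cv2.resize(I[130:330,200:390],None,fx=3,fy=3,interpolation=2)
    cv2.imwrite(f"pics/{n}2.png",I); np.save(n+"2.npy",c,allow_pickle=True)
E
```

```text
t 3.5667 tcp [ 0.5409 -0.1851  0.0585] chute [-149.9  -31.7   58.5] F [-2.4 -0.2  5.2] op 0.0602
tool cm [-0.01  0.35  0.07] turn -0.001 axes [[-0.08, 0.0, 1.0], [-1.0, -0.0, -0.08], [0.0, -1.0, 0.0]] j6 -0.31
```

View pics/scene2.png

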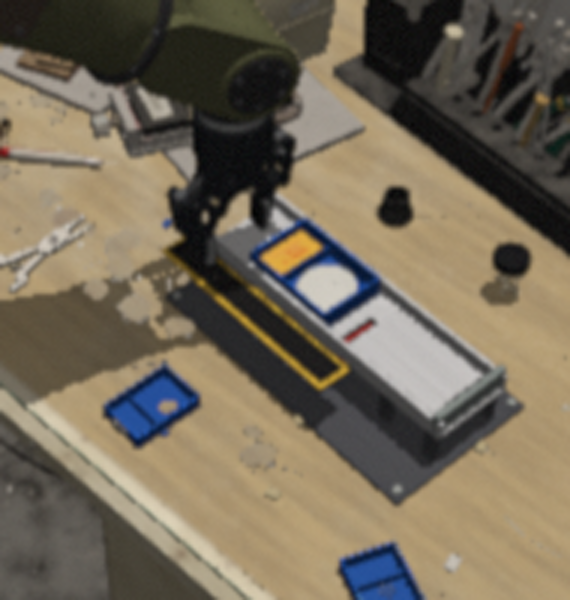

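View pics/wrist2.png

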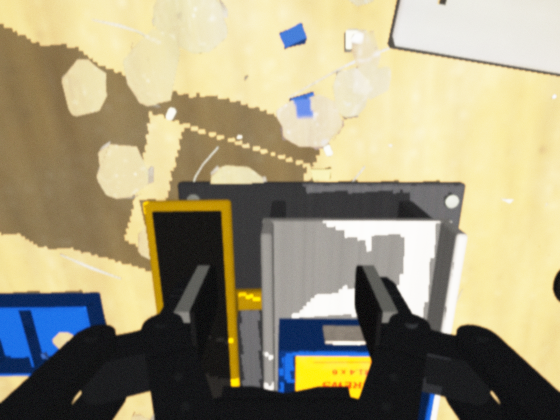

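>>> move_arm:
  moves:
    - [-0.41,0,0.2,0,0]
    - [-0.41,0,0.4,0,0]
    - [-0.41,0,0.5,0,0]
    - [-0.41,0,0.5,0,0]

```text
time_s: 4.0
ee_pos: [0.5406, -0.1851, 0.0533]
eef_rot: [-1.172, 1.267, -1.267]
contact_force: [-4.3, 0.3, 6.1]
opening: 0.0602
```

>>> move_arm:
  moves:
    - [-0.41,0,0.1,0,0]
    - [-0.41,0,0.2,0,0]
    - [-0.41,0,0.3,0,0]
    - [-0.41,0,0.3,0,0]

```text
time_s: 4.33
ee_pos: [0.5405, -0.1851, 0.0518]
eef_rot: [-1.172, 1.268, -1.267]
contact_force: [-12.4, 4.8, 27.9]
opening: 0.0603
```

```bash
python3 - <<'E'
from h import *
shift(c2w(-150,-31,55))
for n in ["scene","wrist"]:
    c=vision.read_camera(n)
    I=c["color"]
    if n=="scene": I=cv2.resize(I[190:310,240:390],None,fx=5,fy=5,interpolation=2)
    cv2.imwrite(f"pics/{n}3.png",I); np.save(n+"3.npy",c,allow_pickle=True)
W=cloud(np.load("scene3.npy",allow_pickle=True).item()).reshape(-1,3)
C=np.array([w2c(p) for p in W if not np.isnan(p[0]) and abs(p[0]-.52)<.12 and abs(p[1]+.3)<.15])
for n,(a,b,d,e) in {"railend in":(-40,25,-64,-60),"railend mid":(-40,25,-77,-73),"rail out":(-40,25,-90,-86),"floor":(15,100,-25,25)}.items():
    m=(C[:,0]>a)&(C[:,0]<b)&(C[:,1]>d)&(C[:,1]<e);print(n,m.sum(),np.median(C[m,2]).round(1))
E
```

```text
t 4.3333 tcp [ 0.5405 -0.1851  0.0518] chute [-149.8  -32.1   51.8] F [-12.4   4.8  27.9] op 0.0603
tool cm [-0.02 -0.32  0.11] turn -0.001 axes [[-0.08, -0.0, 1.0], [-1.0, -0.0, -0.08], [0.0, -1.0, -0.0]] j6 -0.31
railend in 28 55.3
railend mid 60 49.8
rail out 58 53.7
floor 500 49.1
```

View pics/scene3.png

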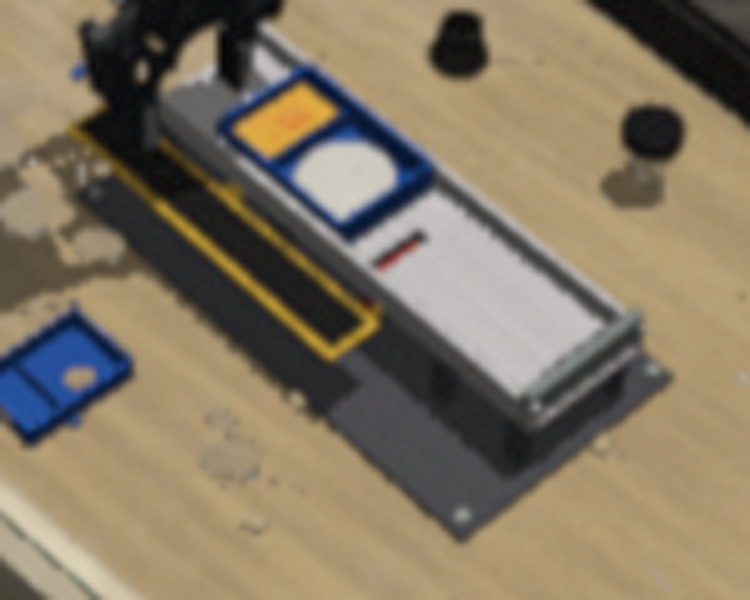

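>>> move_arm:
  moves:
    - [-0.41,0,-0.1,0.05,0]
    - [-0.41,0.3,-0.15,0.05,0]
    - [-0.41,0.6,-0.15,0.05,0]
    - [-0.41,0.9,-0.15,0.05,0]
    - [-0.41,1.2,-0.15,0.05,0]
    - [-0.41,1.4,-0.15,0.05,0]
    - [-0.41,1.6,-0.15,0.05,0]
    - [-0.41,1.8,-0.15,0.05,0]

```text
time_s: 5.1
ee_pos: [0.5396, -0.2031, 0.0532]
eef_rot: [-1.172, 1.268, -1.266]
contact_force: [1.5, 5.1, 5.6]
opening: 0.0604
```

```bash
python3 - <<'E'
from h import *
shift(c2w(7,-31,53.3))
for n in ["scene","wrist"]:
    c=vision.read_camera(n)
    I=c["color"]
    if n=="scene": I=cv2.resize(I[190:310,240:390],None,fx=5,fy=5,interpolation=2)
    cv2.imwrite(f"pics/{n}4.png",I); np.save(n+"4.npy",c,allow_pickle=True)
E
```

```text
t 5.1 tcp [ 0.5396 -0.2031  0.0532] chute [-131.8  -31.7   53.2] F [1.5 5.1 5.6] op 0.0604
tool cm [13.88 -0.    0.07] turn -0.001 axes [[-0.08, -0.0, 1.0], [-1.0, -0.0, -0.08], [0.0, -1.0, -0.0]] j6 -0.34
```

View pics/scene4.png

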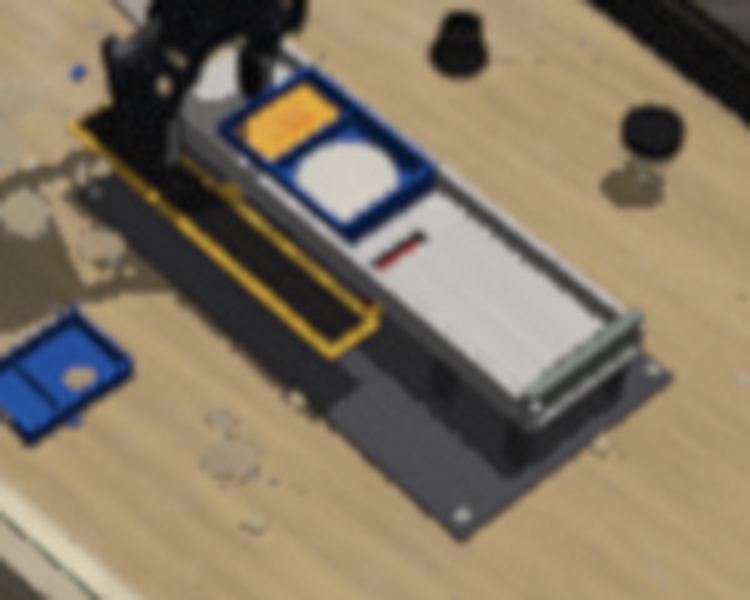

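View pics/wrist4.png

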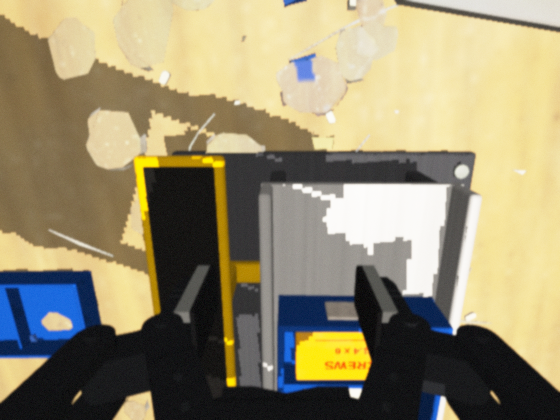

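>>> move_arm:
  moves:
    - [-0.41,0.3,0,0,0]
    - [-0.41,0.6,0,0,0]
    - [-0.41,0.9,0,0,0]
    - [-0.41,1.2,0,0,0]
    - [-0.41,1.5,0,0,0]
    - [-0.41,1.8,0,0,0]
    - [-0.41,2.1,0,0,0]
    - [-0.41,2.4,0,0,0]

```text
time_s: 5.87
ee_pos: [0.5377, -0.2273, 0.0533]
eef_rot: [-1.172, 1.268, -1.267]
contact_force: [1.1, 3.7, 5.2]
opening: 0.06
```

```bash
python3 - <<'E'
from h import *
shift(c2w(7,-31,53.3))
for n in ["scene"]:
    c=vision.read_camera(n)
    I=c["color"]
    if n=="scene": I=cv2.resize(I[190:310,240:390],None,fx=5,fy=5,interpolation=2)
    cv2.imwrite(f"pics/{n}5.png",I)
E
```

```text
t 5.8667 tcp [ 0.5377 -0.2273  0.0533] chute [-107.6  -31.6   53.3] F [1.1 3.7 5.2] op 0.06
tool cm [11.46  0.    0.07] turn -0.001 axes [[-0.08, -0.0, 1.0], [-1.0, -0.0, -0.08], [0.0, -1.0, -0.0]] j6 -0.38
```

View pics/scene5.png

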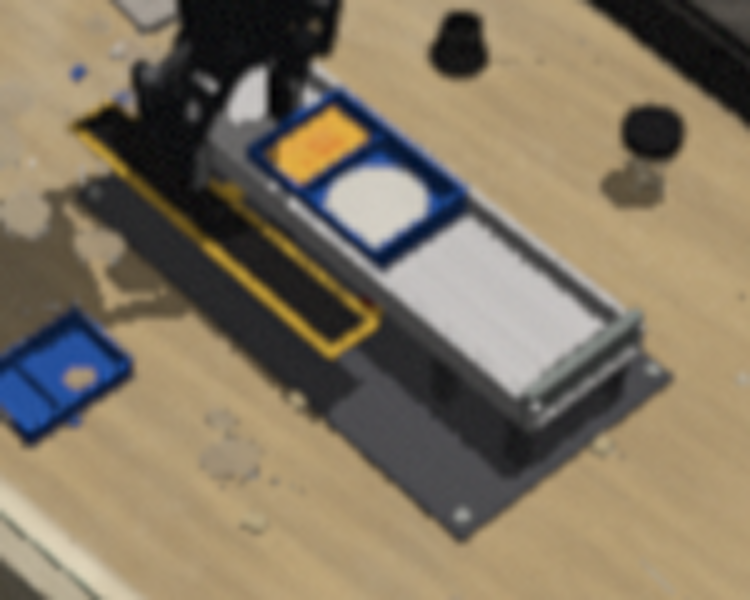

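Picture shows the tray moving over the lowered gate, square in the chute, contents in place. Continue.

>>> move_arm:
  moves:
    - [-0.41,0.3,0,0,0]
    - [-0.41,0.7,0,0,0]
    - [-0.41,1.1,0,0,0]
    - [-0.41,1.5,0,0,0]
    - [-0.41,1.9,0,0,0]
    - [-0.41,2.3,0,0,0]
    - [-0.41,2.7,0,0,0]
    - [-0.41,3.1,0,0,0]

```text
time_s: 6.58
ee_pos: [0.5352, -0.2586, 0.0533]
eef_rot: [-1.172, 1.268, -1.267]
contact_force: [0.2, 4.8, 5.0]
opening: 0.0603
```

>>> move_arm:
  moves:
    - [-0.41,0.4,0,0,0]
    - [-0.41,0.8,0,0,0]
    - [-0.41,1.2,0,0,0]
    - [-0.41,1.6,0,0,0]
    - [-0.41,2.0,0,0,0]
    - [-0.41,2.4,0,0,0]
    - [-0.41,2.8,0,0,0]
    - [-0.41,3.2,0,0,0]

```text
time_s: 7.25
ee_pos: [0.5327, -0.2904, 0.0533]
eef_rot: [-1.172, 1.268, -1.266]
contact_force: [0.1, 6.2, 5.8]
opening: 0.0605
```

```bash
python3 - <<'E'
from h import *
shift(c2w(7,-31,53.3))
for n in ["scene"]:
    c=vision.read_camera(n)
    I=c["color"]
    if n=="scene": I=cv2.resize(I[190:310,240:390],None,fx=5,fy=5,interpolation=2)
    cv2.imwrite(f"pics/{n}6.png",I)
E
```

```text
t 7.25 tcp [ 0.5327 -0.2904  0.0533] chute [-44.3 -31.7  53.3] F [0.1 6.2 5.8] op 0.0605
tool cm [5.13 0.   0.07] turn -0.0 axes [[-0.08, -0.0, 1.0], [-1.0, 0.0, -0.08], [-0.0, -1.0, -0.0]] j6 -0.48
```

View pics/scene6.png

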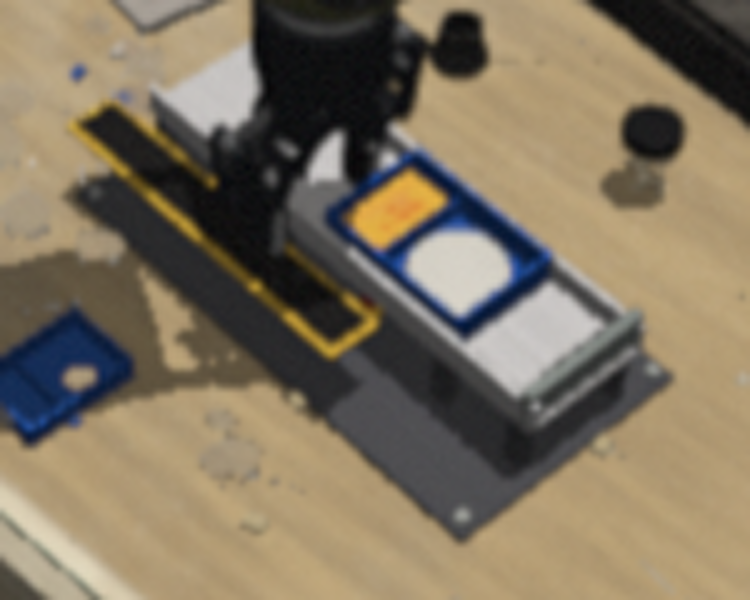

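Tray (nose about (510,290) in the crop) is straight, about 50 mm short of the stop. Continue, then slower.

>>> move_arm:
  moves:
    - [-0.41,0.4,0,0,0]
    - [-0.41,0.8,0,0,0]
    - [-0.41,1.2,0,0,0]
    - [-0.41,1.6,0,0,0]
    - [-0.41,2.0,0,0,0]
    - [-0.41,2.4,0,0,0]
    - [-0.41,2.8,0,0,0]
    - [-0.41,3.2,0,0,0]

```text
time_s: 7.97
ee_pos: [0.5301, -0.3228, 0.0533]
eef_rot: [-1.172, 1.268, -1.266]
contact_force: [1.1, 4.5, 6.1]
opening: 0.0598
```

>>> move_arm:
  moves:
    - [-0.41,0.2,0,0,0]
    - [-0.41,0.4,0,0,0]
    - [-0.41,0.6,0,0,0]
    - [-0.41,0.8,0,0,0]
    - [-0.41,1.0,0,0,0]
    - [-0.41,1.2,0,0,0]
    - [-0.41,1.4,0,0,0]
    - [-0.41,1.5,0,0,0]

```text
time_s: 8.63
ee_pos: [0.5289, -0.3377, 0.0533]
eef_rot: [-1.172, 1.268, -1.266]
contact_force: [-0.1, 4.6, 5.5]
opening: 0.0599
```

```bash
python3 - <<'E'
from h import *
shift(c2w(7,-31,53.3))
for n in ["scene"]:
    c=vision.read_camera(n)
    I=c["color"]
    if n=="scene": I=cv2.resize(I[190:310,240:390],None,fx=5,fy=5,interpolation=2)
    cv2.imwrite(f"pics/{n}7.png",I)
E
```

```text
t 8.6333 tcp [ 0.5289 -0.3377  0.0533] chute [  3.2 -31.8  53.3] F [-0.1  4.6  5.5] op 0.0599
tool cm [0.38 0.   0.08] turn -0.001 axes [[-0.08, -0.0, 1.0], [-1.0, 0.0, -0.08], [-0.0, -1.0, -0.0]] j6 -0.55
```

View pics/scene7.png

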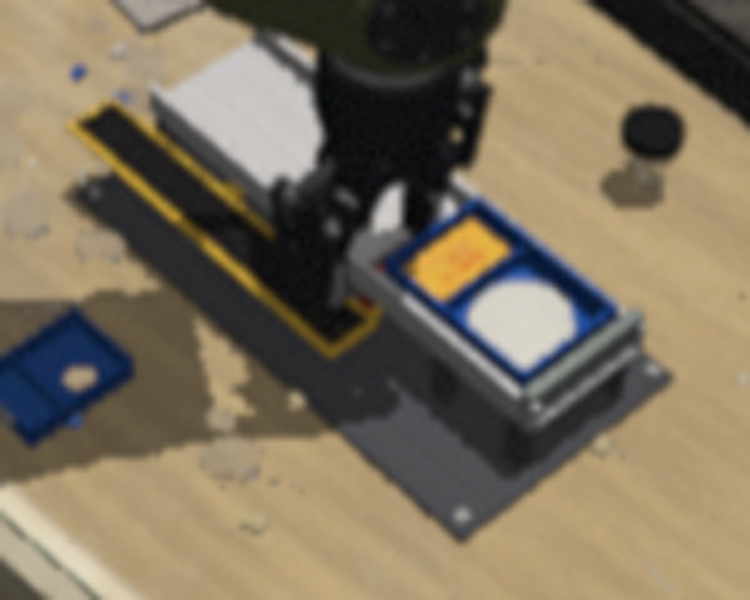

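>>> move_arm:
  moves:
    - [-0.41,0.1,0,0,0]
    - [-0.41,0.2,0,0,0]
    - [-0.41,0.3,0,0,0]
    - [-0.41,0.4,0,0,0]

```text
time_s: 9.02
ee_pos: [0.5286, -0.3416, 0.0533]
eef_rot: [-1.172, 1.268, -1.265]
contact_force: [0.6, 4.5, 5.6]
opening: 0.0601
```

>>> move_arm:
  moves:
    - [-0.41,0.1,0,0,0]
    - [-0.41,0.2,0,0,0]
    - [-0.41,0.3,0,0,0]
    - [-0.41,0.3,0,0,0]

```text
time_s: 9.35
ee_pos: [0.5285, -0.3426, 0.0533]
eef_rot: [-1.171, 1.27, -1.261]
contact_force: [-1.3, 17.1, 10.5]
opening: 0.0604
```

```bash
python3 - <<'E'
from h import *
shift(c2w(7,-31,53.3))
a=vision.read_camera("scene")["color"][210:300,300:390]; b=vision.read_camera("top")["color"][170:260,310:400]
cv2.imwrite("pics/h8.png",np.hstack([cv2.resize(i,(400,400),interpolation=2) for i in(a,b)]))
E
```

```text
t 9.35 tcp [ 0.5285 -0.3426  0.0533] chute [  8.1 -31.8  53.3] F [-1.3 17.1 10.5] op 0.0604
tool cm [-0.11  0.    0.08] turn 0.001 axes [[-0.08, -0.0, 1.0], [-1.0, 0.0, -0.08], [-0.0, -1.0, -0.0]] j6 -0.56
```

View pics/h8.png

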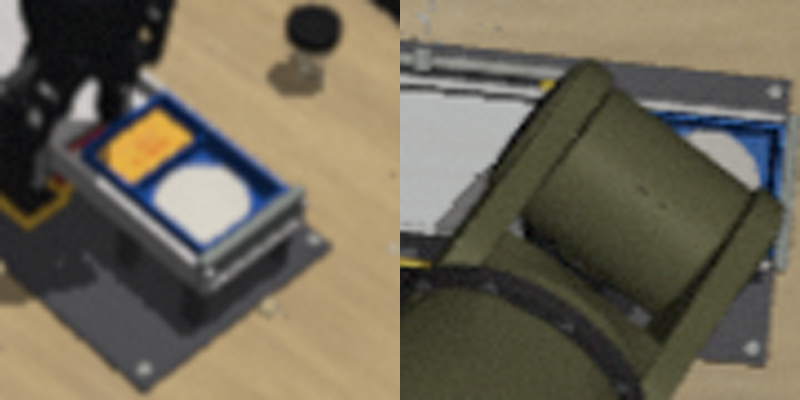

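>>> move_arm:
  moves:
    - [-0.41,-0.2,0,0,0]
    - [-0.41,-0.5,0,0,0]
    - [-0.41,-1.0,0,0,0]
    - [-0.41,-1.6,0,0,0]
    - [-0.41,-2.3,0,0,0]
    - [-0.41,-3.0,0,0,0]
    - [-0.41,-3.6,0,0,0]
    - [-0.41,-4,0,0,0]

```text
time_s: 10.12
ee_pos: [0.5317, -0.3018, 0.0535]
eef_rot: [-1.172, 1.269, -1.261]
contact_force: [-0.0, -2.1, 4.7]
opening: 0.0602
```

>>> move_arm:
  moves:
    - [-0.41,0,-0.5,0,0]
    - [-0.41,0,-1.0,0,0]
    - [-0.41,0,-1.5,0,0]
    - [-0.41,0,-2,0,0]
    - [-0.41,0,-2.5,0,0]
    - [-0.41,0,-3,0,0]
    - [-0.41,0,-3.5,0,0]
    - [-0.41,0,-4.2,0,0]

```text
time_s: 10.78
ee_pos: [0.5313, -0.3019, 0.0954]
eef_rot: [-1.172, 1.271, -1.26]
contact_force: [1.0, -0.9, 0.3]
opening: 0.0604
```

>>> move_arm:
  moves:
    - [-0.41,0,-1,0,0]
    - [-0.41,0,-3,0,0]
    - [-0.41,0,-5,0,0]
    - [-0.41,0,-8,0,0]
    - [-0.41,0,-11,0,0]
    - [-0.41,0,-13,0,0]
    - [-0.41,0,-13,0,0]

```text
time_s: 11.37
ee_pos: [0.5327, -0.3031, 0.2309]
eef_rot: [-1.17, 1.265, -1.265]
contact_force: [0.5, -0.3, 0.5]
opening: 0.0602
```

>>> move_arm:
  moves:
    - [-0.41,-3,0,-3,0]
    - [-0.41,-6,0,-6,0]
    - [-0.41,-9,0,-9,0]
    - [-0.41,-12,0,-12,0]
    - [-0.41,-15,0,-14,0]
    - [-0.41,-16,0,-14,0]
    - [-0.41,-16,0,-14,0]
    - [-0.41,-16,0,-14,0]

```text
time_s: 12.03
ee_pos: [0.4057, -0.133, 0.2312]
eef_rot: [-1.171, 1.263, -1.265]
contact_force: [0.0, 0.3, -0.5]
opening: 0.06
```

```bash
python3 - <<'E'
from h import *
shift(c2w(7,-31,53.3))
a=vision.read_camera("scene")["color"][190:310,240:390]; c=vision.read_camera("top");np.save("top9.npy",c,allow_pickle=True)
cv2.imwrite("pics/s9.png",cv2.resize(a,None,fx=5,fy=5,interpolation=2));cv2.imwrite("pics/t9.png",cv2.resize(c["color"][165:315,255:415],None,fx=4,fy=4,interpolation=2))
hsv=cv2.cvtColor(c["color"],cv2.COLOR_BGR2HSV)
m=cv2.inRange(hsv,(100,100,40),(128,255,255));k,l,s,ce=cv2.connectedComponentsWithStats(m)
for i in range(1,k):
    if s[i,4]>25: 
        v,u=np.nonzero(l==i);b=cv2.boxPoints(cv2.minAreaRect(np.c_[u,v].astype(np.float32)))
        print(s[i],ce[i].round(1),[w2c(p)[:2].round().tolist() for p in plane(c,b,.074)])
E
```

```text
t 12.0333 tcp [ 0.4057 -0.133   0.2312] chute [-191.3 -170.7  231.2] F [ 0.   0.3 -0.5] op 0.06
tool cm [19.87 17.81 13.88] turn 0.003 axes [[-0.08, 0.0, 1.0], [-1.0, 0.0, -0.08], [-0.0, -1.0, 0.0]] j6 -0.33
[430 133  55  32 291] [463.3 146.2] [[187.0, 151.0], [316.0, 220.0], [329.0, 193.0], [201.0, 125.0]]
[350 194  47  34 510] [376.4 209.8] [[17.0, -35.0], [18.0, 38.0], [124.0, 37.0], [122.0, -36.0]]
[462 227   9   7  35] [466.1 230. ] [[285.0, -27.0], [289.0, -17.0], [307.0, -23.0], [304.0, -33.0]]
[291 266  23  30 544] [301.3 280.7] [[-109.0, -220.0], [-110.0, -150.0], [-58.0, -149.0], [-57.0, -219.0]]
[395 267  35  31 598] [412.  282.1] [[135.0, -172.0], [152.0, -127.0], [220.0, -151.0], [203.0, -196.0]]
```

View pics/s9.png

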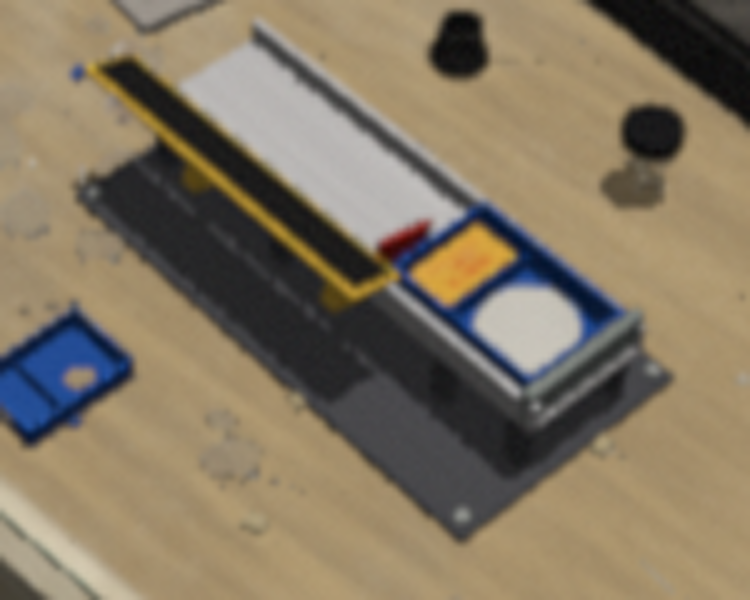

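View pics/t9.png

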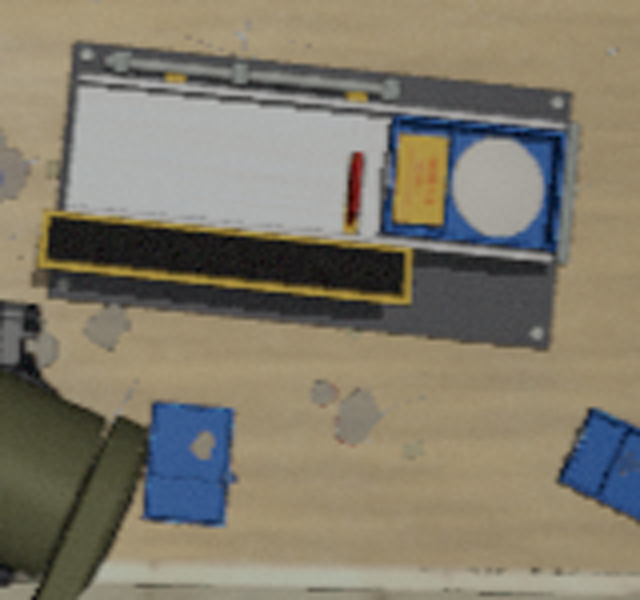

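```bash
python3 -c "
from cell import arm
print(arm.hand_in())"
```

```text
the job is handed in; nothing more can be done
None
```

The tray is home against the end stop, the gate has sprung shut behind it, and the job is handed in. It took about 12 s of the 51 s allowed.

**What I did:**
- I set the jaws to 60 mm, so one finger stood on the treadle rail and the other in the chute behind the tray. I then pressed the rail to its hard stop.
- Holding it about 1.5 mm above that stop, with the gate flush in the picture, I pushed the tray from behind over the gate. The push force rose to 17 N when the nose met the stop.
- I slid the finger back about 40 mm while still pressing, so it was clear of the gate. Then I lifted off and moved the arm away.

**Last checks:**
- **Tray:** the top view puts its rear wall at 17–18 mm and its nose at 122–124 mm in the chute frame. The expected values are 18 and 122 mm.
- **Contents:** the lens and packet are still in their compartments.
- **Gate:** it stands up behind the tray and the rail is raised.
- **Bystanders:** the two small blue trays had not moved. The loupe and jar looked unmoved in the last scene picture; I did not check the frame and pliers again.
- **Forces:** the highest contact force I read was about 31 N, at the rail's hard stop. The robot was touching nothing at hand-in.

**Disagreement:** the top and wrist cameras differed by 2–5 mm on the chute walls. This is a little more than the stated calibration error and did not affect the result.

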